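Post an empty jar into the child-proof glass caddy

ROBOT

A 6-joint arm with a two-finger parallel gripper is mounted at the origin on a cart in front of the work surface, level with it; the furniture and walls round the work are solid. World frame = base frame: x ahead of the robot, y to its left, z up, the work surface at z = 0. Lengths are in m, angles in degrees, forces in N, time in s.
With the tool pointing down it reaches from about 0.375 to 0.9 m from the base axis. Payload 3.1 kg.
Tool frame: the origin (TCP) lies midway between the tips of the shut fingers; the grasp point (between the pads) lies 19 mm behind it; z points along the fingers, y is the line along which they close (so a half turn about z gives the same grasp; the last joint's range is limited). The gripper opens to 87 mm and grips with 3 to 60 N. Pads are 19 mm wide; open, the fingers measure 117 mm over their backs; the gripper's body (75 mm by 190 mm) begins 51 mm behind the grasp point.
Start: joints at [57.783, 30.224, 82.088, -0, 67.689, -10.227], TCP at [0.234, 0.58, 0.223] pointing down, gripper open.
Joint ranges: [-176.69, 176.69], [-43.24, 126.21], [12.49, 139.97], [-82, 262], [0, 151.66], [-163.58, 163.58]. Speed limits (degrees/s): [159.86, 159.86, 180, 180, 180, 180].

INTERFACE

Orientations are given as a 3x3 rotation matrix whose columns are the frame's x, y, z axes.
In Python, from rig import bot, capture gives the robot as it stands.
- The arm moves only by the tool handwheel, called after "Call:" as name(argument=value, ...), one argument or row to a line, values as JSON. Schema: {"type":"object","properties":{"ticks":{"type":"array","items":{"type":"array","prefixItems":[{"type":"array","items":{"type":"number"},"minItems":3,"maxItems":3},{"type":"array","items":{"type":"number"},"minItems":3,"maxItems":3},{"type":"number"}],"minItems":3,"maxItems":3},"minItems":1,"maxItems":20},"only":{"type":"string"},"quiet":{"type":"boolean"},"lines":{"type":"string"}},"required":["ticks"],"additionalProperties":false}. ticks is a list of rows, 1 to 20 of them, each written [[dx, dy, dz], [rx, ry, rz], opening]: dx, dy, dz in shares of 0.8 m (1.0 is 0.8 m), then a rotation vector rx, ry, rz in shares of 90 degrees (1.0 is 90 degrees), then the opening from 0.0 (shut) to 1.0 (fully open); each row is the pose to reach, as a shift and turn from the pose commanded when the call began, along the tool's axes at that moment; what a row does not reach only later rows make up. A row lasts 1/10 s, in which the tool goes at most 0.05 m and 8.59 degrees, less where a joint would pass 70% of its speed; a pose out of reach is approached as far as the arm can. The fingers move at their own pace and stop on an object; the grip force is fixed at half the most. Time passes only in rows, so rows that do not move let the fingers close. The tool returns the time, the measured TCP pose, the force, the opening and the grip force at its end. only (a regular expression) keeps the lines of the reply that match it, lines (a string "A,B") keeps lines A to B, and quiet returns only ok. Input that does not fit is refused with a message, and nothing moves.
- bot.read_state(): the state, without advancing time (a new reading comes with each control period).
- capture(name): name is "scene" or "top" or "wrist"; returns a dict with "color" (384x512x3 uint8, red, green, blue), "K" (3x3 intrinsics, pixels), "D" ([k1, k2, p1, p2, k3] as OpenCV has them; the pictures are not rectified), "view" (4x4, takes a point from world to camera coordinates); the wrist camera has in their place "mount" (4x4, takes a point from camera to tool coordinates, whose origin is the TCP and whose axes are the flange's). Camera axes: x right, y up, looking along -z (the intrinsics and any distortion apply to the point x, -y, -z); pixel columns grow to the right and rows downward; lengths in m; the calibration is good to about 2 mm. A picture is of the moment at which its call begins: read the wrist's pose just before it. There is no depth.
- bot.hand_in(): hands the job in; it is judged then, once.
The state is a dict: "time_s": time; "joint_positions": joint angles; "qvel": joint speeds; "tau": joint torques, N m; "position": TCP position; "tcp_rot": TCP orientation; "force": force on the tool from outside, world axes, zero at the start; "moment": the same for the moment, N m; "opening": opening from 0.0 (shut) to 1.0 (fully open); "grasp_force": force on a finger pad.
Only numpy, scipy, OpenCV 4.12 (cv2) and the standard library are available. Lean on these libraries where they do the work, as an engineer would, in place of code of your own. Each camera call takes 0.05 s, during which the arm holds its last target. There are 200 camera calls.

TASK

Put the empty spice jar into the locked recycling caddy on the worktop. Push the caddy's wing knob in and, holding it in, turn it a quarter turn anticlockwise to free the lid (never force it round while it is out); lay the lid right back so that it stays wide open, then push the jar down through the spring flap until it has dropped inside and the flap has swung shut behind it. Leave the lid open for the next jar, and leave the jam jar and the salt shaker standing where they are.

Things in the scene. Friction and masses are not known exactly. Their poses are not given: they have to be found in the camera images.
- caddy: white box-shaped caddy, 200 (x) x 180 (y) x 215 mm high to its rim, fixed to the worktop. Origin: centre of its underside; x points from its front to its hinge side, z up. Walls 4 mm, floor 8 mm up. Sunk 22 mm below the rim is a flat steel deck with the square mouth. A 12 mm thick lid lies on the rim (lid top at 227 mm) and overhangs the front by 6 mm
- mouth (a point): centre of the mouth, a 66 x 66 mm square hole in the deck, at the deck's top (193 mm up, 25 mm in front of the caddy's centre); axes as the caddy's. Closed by the flap. The jar fits through upright, the gripper's fingers round it do not: hold the jar by its top end
- knob_grip (a point): on the axis of the wing knob on the lid, at the height to grip: 32 mm above the lid, 56 mm in front of the caddy's centre, 152 mm from the hinge. The wing is an upright bar 64 mm long, 12 mm thick, from 13 to 43 mm above the lid when not pushed in, on a 36 mm disc. This frame turns with the knob: y is along the wing, z up out of the lid
- press (a joint): how far the knob is pushed in, along its axis into the lid: 0 out, 0.008 m fully in, against a spring (about 4 N at first, 10 N fully in). It must be in by 0.006 m or more for the knob to turn past its blocking tooth, and stay in until turned by 1; let go, it springs out
- knob (a joint): turn of the knob in rad: 0 latched, wing across the caddy (along its y); grows anticlockwise seen from above, to 1.57, wing along the caddy's x. Not pushed in, it is blocked beyond about 0.2; pushed in, it turns easily. A cam under the lid holds the lid down until about 1.0 (turn it fully to be sure). It stays where it is turned
- hinge (a point): middle of the lid's hinge axis, on the far rim of the caddy: 96 mm behind its centre, 215 mm up. The axis runs along the caddy's y
- lip (a point): middle of the lid's lower front edge, 202 mm from the hinge axis when measured along the lid; moves with the lid
- lid (a joint): lid angle in rad: 0 shut, 1.57 upright, 1.9 laid right back (stop). Stiff hinge: it stays at any angle; lifting it at the knob takes about 5 N. The knob's wing, along x once turned, can pivot between the pads while it is lifted. To lay it back, push its underside near the lip with the fingertips, the tool tilted so that they lead
- flap (a joint): flap in the mouth, hinged on the mouth's far (hinge-side) edge, 64 x 64 x 3 mm: 0 shut, grows as it is pushed down, to 1.5; a weak spring (under 1 N at its free edge) swings it shut
- spice_jar: the slim empty glass spice jar with a red screw cap, 45 mm diameter, 106 mm high, about 0.2 kg, upright on the front strip of the worktop. Origin: centre of its underside, z up
- jam_jar: bystander: squat jam jar, 66 mm diameter, 100 mm high, upright. Origin: centre of its underside
- shaker: bystander: salt shaker with a metal cap, 44 mm diameter, 90 mm high, upright. Origin: centre of its underside
Mind the look-alikes: they are no part of the job. What is shaped like the spice_jar but blue or purple is not meant.

How it is judged (in metres and radians):
On the way, in this order (a step that is already met when the one before it is completed fails the run):
1. the knob is pushed in and turned to free the lid, which is still down (value of joint knob above 1 rad and value of joint lid below 0.15 rad), for 0.1 s.
2. the lid is laid back past upright (value of joint lid above 1.65 rad), for 0.2 s.
3. the spice jar pushes the flap down (value of joint flap above 0.7 rad and horizontal distance between spice_jar and mouth below 0.03 m and z of spice_jar in the frame of mouth below -0.02 m), for 0.05 s.
At the end, for the whole second after the job is handed in: The spice jar lies or stands at rest inside the caddy below the deck, the flap is shut (within 0.12 rad), and the lid still stands open beyond upright (over 1.6 rad) (z of spice_jar in the frame of caddy between 0 and 0.12 m and x of spice_jar in the frame of caddy between -0.1 and 0.1 m and y of spice_jar in the frame of caddy between -0.09 and 0.09 m and linear speed of spice_jar below 0.03 m/s and value of joint flap below 0.12 rad and value of joint lid above 1.6 rad); the robot touches nothing.
It fails at once if the jam jar is shifted more than 25 mm or tipped (distance of jam_jar from where it was at the start of the episode above 0.025 m or angle between jam_jar's own z axis and vertical above 0.35 rad).
It fails at once if the salt shaker is shifted more than 25 mm or tipped (distance of shaker from where it was at the start of the episode above 0.025 m or angle between shaker's own z axis and vertical above 0.35 rad).
It fails at once if the knob is forced round past its tooth without being pushed in (value of joint knob between 0.28 and 0.6 rad and value of joint press below 0.004 m).
It also fails if it takes over 72 s, if anything falls off the work surface, if the arm or the gripper's body presses on something with over 40 N, if the wrist force passes 120 N, or if a joint passes its speed limit or range.

## Working session

There is one attempt and no reset: what is moved stays moved. The work goes in short steps, Python scripts to look and compute and a tool call to move; the robot and the scene stay as the last step left them, time stands still between calls to the robot, and variables do not carry over. Pictures are saved under pics/ and viewed, at most 10 in all, crops included, and the job is handed in when it is done.

```bash
mkdir -p pics; ls; python3 - <<'E'
from rig import bot,capture
import cv2,numpy as np
s=bot.read_state();print(s)
a=capture("scene");b=capture("top")
cv2.imwrite("pics/s.png",cv2.cvtColor(a["color"],cv2.COLOR_RGB2BGR));cv2.imwrite("pics/t.png",cv2.cvtColor(b["color"],cv2.COLOR_RGB2BGR))
for c in(a,b):print(c["K"],c["D"],c["view"])
E
```

```text
pics
{'time_s': 0.0, 'joint_positions': array([ 5.77820771e+01,  3.02795230e+01,  8.21569454e+01, -2.12753862e-03,
        6.76894383e+01, -1.02282324e+01]), 'qvel': array([-0.08126237, -0.03350154,  0.04912067,  0.11131588, -0.09481526,
        0.01578647]), 'tau': array([ 3.97762669e-04, -4.40035415e+01, -1.76593602e+01,  6.34257286e-02,
        5.80510427e-02, -1.64166040e-04]), 'position': array([0.23361476, 0.57889713, 0.22156257]), 'tcp_rot': array([[-9.27256333e-01,  3.74425410e-01, -1.14250530e-03],
       [ 3.74426983e-01,  9.27254501e-01, -1.87744438e-03],
       [ 3.56430294e-04, -2.16865701e-03, -9.99997585e-01]]), 'force': array([-0.56508381, -1.16945156, -0.49113165]), 'moment': array([-0.02186379, -0.03199373,  0.05929526]), 'grasp_force': 0.0, 'opening': 1.000486373955937}
[[436.91447068   0.         250.11097412]
 [  0.         436.91447068 181.37226786]
 [  0.           0.           1.        ]] [-0.12845922  0.          0.          0.          0.        ] [[ 0.46941289 -0.8829578   0.00608728 -0.29960915]
 [ 0.60759873  0.32800878  0.72334917 -0.45813328]
 [-0.64068348 -0.3358508   0.69045559 -1.0767415 ]
 [ 0.          0.          0.          1.        ]]
[[359.37605125   0.         250.85391775]
 [  0.         359.37605125 192.15569808]
 [  0.           0.           1.        ]] [0.01544184 0.         0.         0.         0.        ] [[-1.41188772e-02 -9.99715090e-01 -1.92456591e-02  1.99600390e-04]
 [ 9.89457865e-01 -1.67432907e-02  1.43849909e-01 -5.86904320e-01]
 [-1.44131160e-01 -1.70117696e-02  9.89412355e-01 -1.02189190e+00]
 [ 0.00000000e+00  0.00000000e+00  0.00000000e+00  1.00000000e+00]]
```

View pics/s.png

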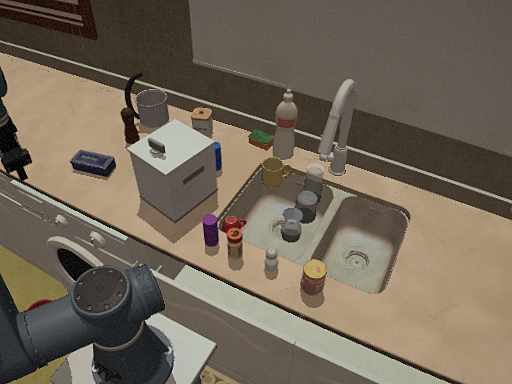

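View pics/t.png

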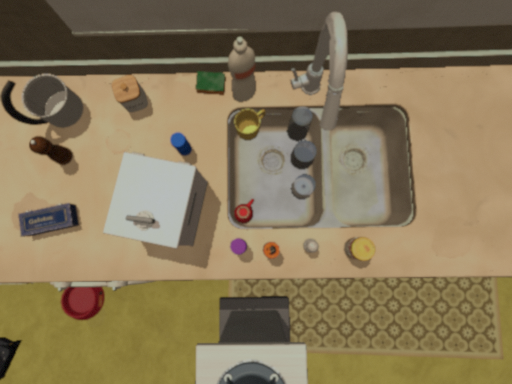

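The scene and top views show the white caddy with lid corners in the top picture at about (124,152), (196,167), (178,246) and (105,233), and the knob at (141,219). The purple decoy is at (238,246), the spice jar with the red cap at (271,250), the shaker at (311,246) and the jam jar at (362,248).

```bash
python3 - <<'E'
import cv2,numpy as np
t=cv2.imread("pics/t.png");s=cv2.imread("pics/s.png")
a=cv2.resize(t[140:270,95:295],None,fx=4,fy=4,interpolation=cv2.INTER_CUBIC)
cv2.imwrite("pics/tc.png",a)
b=cv2.resize(s[115:275,120:340],None,fx=3.6,fy=3.6,interpolation=cv2.INTER_CUBIC)
cv2.imwrite("pics/sc.png",b)
E
```

```text
(no output)
```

View pics/tc.png

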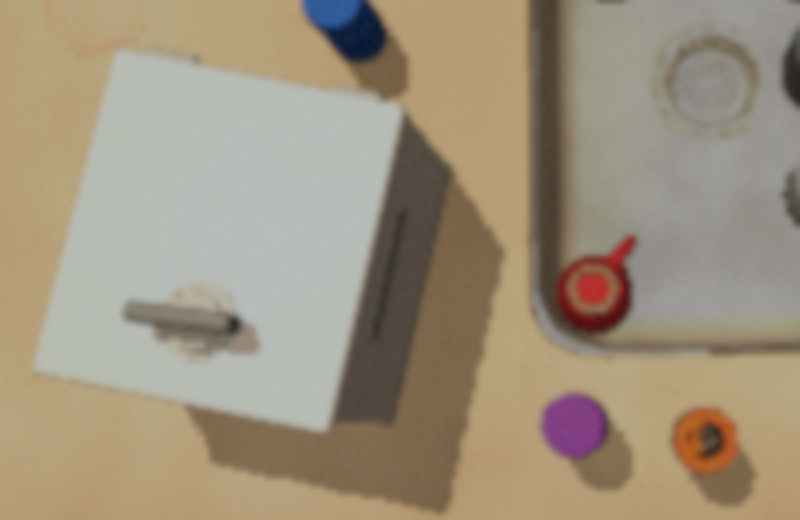

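View pics/sc.png

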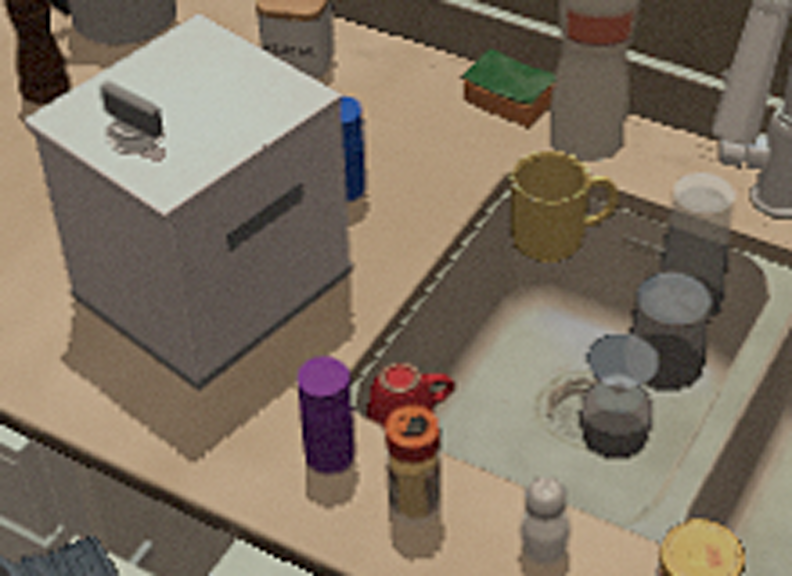

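```bash
cat > h.py <<'E'
import numpy as np,cv2
from scipy.optimize import least_squares
from scipy.spatial.transform import Rotation as R
import rig
F=np.diag([1.,-1,-1])
def proj(P,c):
    P=np.atleast_2d(P);Rv=F@c["view"][:3,:3];t=F@c["view"][:3,3]
    return cv2.projectPoints(P.astype(float),cv2.Rodrigues(Rv)[0],t,c["K"],np.array(c["D"],float))[0][:,0]
CAD=None
def cad2w(p,q):
    x,y,a=q;c,s=np.cos(a),np.sin(a);p=np.atleast_2d(p)
    return np.c_[x+c*p[:,0]-s*p[:,1],y+s*p[:,0]+c*p[:,1],p[:,2]]
def solve_pt(uvs,cams,z=None):
    f=lambda p:np.concatenate([(proj(np.r_[p[:2],p[2] if z is None else z],c)[0]-u) for u,c in zip(uvs,cams)])
    return least_squares(f,[.5,.1,.1] if z is None else [.5,.1])
def goal(pos,rot):
    "shift and rotvec (deg) in present tool axes to reach pose"
    s=rig.bot.read_state();A=np.array(s["tcp_rot"])
    return np.round(A.T@(np.array(pos)-s["position"]),4),np.round(R.from_matrix(A.T@rot).as_rotvec(degrees=True),2)
E
python3 - <<'E'
from h import *
from rig import capture
a=capture("scene");b=capture("top")
T=lambda l:(np.array(l,float)+.5)/4-.5+[95,140]
S=lambda l:(np.array(l,float)+.5)/3.6-.5+[120,115]
top=T([(35,371),(328,431),(403,103),(117,50)]);sc=S([(27,120),(168,213),(345,97),(200,15)])
P=np.array([[-.106,.09,.227],[-.106,-.09,.227],[.1,-.09,.227],[.1,.09,.227]])
bot=S([(75,297),(200,385),(350,268)]);Pb=np.array([[-.1,.09,0],[-.1,-.09,0],[.1,-.09,0]])
def f(q):
    return np.r_[(proj(cad2w(P,q),b)-top).ravel(),(proj(cad2w(P,q),a)-sc).ravel(),(proj(cad2w(Pb,q),a)-bot).ravel()]
r=least_squares(f,[.5,.3,-.2]);print(r.x,np.degrees(r.x[2]));print(r.fun.reshape(-1,2).round(1))
k=solve_pt([T((182,317)),S((132,108))],[b,a]);print("knob top-mid",k.x,k.fun, "expect",cad2w([-.056,0,.265],r.x))
# jar cap top
for n,t,s,z in(("jar",(706,440),(414,427),.106),("purple",(575,425),(325,377),.106)):
    k=solve_pt([T(t),S(s)],[b,a]);print(n,k.x,k.fun.round(2),solve_pt([T(t),S(s)],[b,a],z).x)
    # base
print("jam",solve_pt([(362.5,248.5)],[b],.1).x,"shaker",solve_pt([(311,246)],[b],.09).x)
c=cad2w([[-.025,0,.193],[-.056,0,.259],[.096,0,.215],[-.106,0,.215]],r.x);print(c)
w=capture("wrist");print(w["mount"])
E
```

```text
[ 0.55262336  0.2340473  -0.20948959] -12.002869253251944
[[ 0.6  0.1]
 [-0.1 -0.4]
 [-0.4 -1. ]
 [ 0.8 -1.2]
 [-0.8  0. ]
 [-1.1 -0.3]
 [-1.2 -2. ]
 [ 0.  -0.7]
 [-0.5  1. ]
 [ 0.4  2.4]
 [ 0.7  1.8]]
knob top-mid [0.49725241 0.247282   0.25613579] [ 0.33821705 -0.20920006 -0.52254686 -0.06236683] expect [[0.49784768 0.2456931  0.265     ]]
jar [ 0.41952021 -0.06384395  0.10380443] [ 0.34 -0.22 -0.43  0.03] [ 0.41901061 -0.06411591]
purple [0.43057496 0.02566033 0.10477249] [ 0.18 -0.12 -0.23  0.  ] [0.43028961 0.02541779]
jam [ 0.41867602 -0.31099297] shaker [ 0.42712539 -0.17341616]
[[0.52816993 0.23924632 0.193     ]
 [0.49784768 0.2456931  0.259     ]
 [0.64652453 0.21408307 0.215     ]
 [0.44894082 0.25609113 0.215     ]]
[[-1.62800703e-03  9.56661948e-01  2.91196267e-01  8.05785208e-02]
 [ 9.99998295e-01  1.81110422e-03 -3.59243058e-04 -1.30279930e-04]
 [-8.71060951e-04  2.91195186e-01 -9.56663266e-01 -1.62844256e-01]
 [ 0.00000000e+00  0.00000000e+00  0.00000000e+00  1.00000000e+00]]
```

The caddy fit is at (0.553, 0.234), turned −12°. The knob's measured position agrees with the fit to 2 mm, and the jar's measured top (0.104) fits its 0.106 height. Next is the approach over the knob.

```bash
cat >> h.py <<'E'
def down(psi):
    "tool down, closing axis y at yaw psi deg"
    p=np.radians(psi);y=np.array([np.cos(p),np.sin(p),0]);z=np.array([0,0,-1.]);return np.c_[np.cross(y,z),y,z]
E
python3 - <<'E'
from h import *
print(goal([.4975,.2465,.32],down(-12)))
E
```

```text
(array([-0.3691, -0.2099, -0.0978]), array([-6.000e-02,  3.000e-02,  8.001e+01]))
```

The rows are not in the units I measure in: shifts go in shares of 0.8 m and turns go in shares of 90 degrees. I convert before sending: -0.369 m / 0.8 = -0.4613, -0.21 m / 0.8 = -0.2625, 80 degrees / 90 = 0.8889.

Call:
handwheel(
  ticks=[
    [[0, 0, -0.0625], [0, 0, 0], 1],
    [[0, 0, -0.1225], [0, 0, 0.0889], 1],
    [[-0.4613, -0.2625, -0.1225], [0, 0, 0.8889], 1],
    [[-0.4613, -0.2625, -0.1225], [0, 0, 0.8889], 1],
    [[-0.4613, -0.2625, -0.1225], [0, 0, 0.8889], 1],
    [[-0.4613, -0.2625, -0.1225], [0, 0, 0.8889], 1],
    [[-0.4613, -0.2625, -0.1225], [0, 0, 0.8889], 1],
    [[-0.4613, -0.2625, -0.1225], [0, 0, 0.8889], 1],
    [[-0.4613, -0.2625, -0.1225], [0, 0, 0.8889], 1],
    [[-0.4613, -0.2625, -0.1225], [0, 0, 0.8889], 1],
    [[-0.4613, -0.2625, -0.1225], [0, 0, 0.8889], 1],
    [[-0.4613, -0.2625, -0.1225], [0, 0, 0.8889], 1],
    [[-0.4613, -0.2625, -0.1225], [0, 0, 0.8889], 1],
    [[-0.4613, -0.2625, -0.1225], [0, 0, 0.8889], 1],
    [[-0.4613, -0.2625, -0.1225], [0, 0, 0.8889], 1],
  ],
)

```text
time_s: 1.75
position: [0.4965, 0.2478, 0.3206]
tcp_rot: [[0.205, 0.979, -0.0], [0.979, -0.205, 0.0], [0.0, -0.0, -1.0]]
force: [1.4, 0.3, 0.0]
opening: 1.001
grasp_force: 0.0
```

```bash
python3 - <<'E'
from h import *
from rig import bot,capture
s=bot.read_state();w=capture("wrist");b=capture("top")
T=np.eye(4);T[:3,:3]=s["tcp_rot"];T[:3,3]=s["position"]
w["view"]=np.linalg.inv(T@w["mount"])
print(goal([.4975,.2465,.241],down(-12)))
q=[.55262336,.2340473,-.20948959]
im=cv2.cvtColor(w["color"],cv2.COLOR_RGB2BGR)
P=cad2w([[-.056,-.032,.27],[-.056,.032,.27],[-.106,.09,.227],[-.106,-.09,.227],[-.056,0,.24]],q)
uv=proj(P,w);print(uv)
for u in uv: cv2.drawMarker(im,tuple(int(v) for v in u),(0,0,255),0,8)
cv2.imwrite("pics/w1.png",im)
E
```

```text
(array([-0.001 ,  0.001 ,  0.0796]), array([-0.01, -0.  ,  0.13]))
[[253.6733564  243.04223221]
 [253.98149331 165.62329725]
 [193.06112151  84.90108506]
 [203.17431924 274.60327775]
 [253.49987685 193.55411158]]
```

View pics/w1.png

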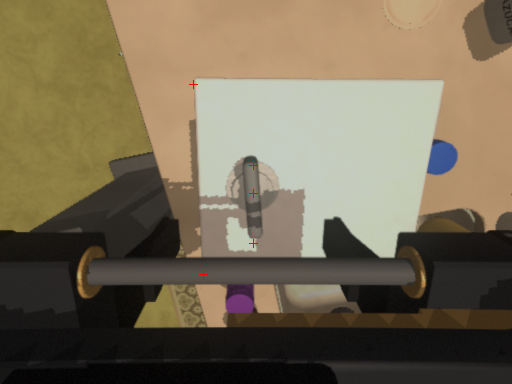

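The wrist view shows the wing from (252,158) to (256,237), on the predicted line but about 5 mm further along the caddy's +y. That is within the calibration error, so I will shift by half of it, descend and grip.

In the tool's units: 0.079 m / 0.8 = 0.0988, 0.002 m / 0.8 = 0.0025.

Call:
handwheel(
  ticks=[
    [[0.0025, 0.0013, 0.05], [0, 0, 0], 0.5],
    [[0.0025, 0.0013, 0.0813], [0, 0, 0], 0.5],
    [[0.0025, 0.0013, 0.0988], [0, 0, 0], 0.5],
    [[0.0025, 0.0013, 0.0988], [0, 0, 0], 0.5],
    [[0.0025, 0.0013, 0.0988], [0, 0, 0], 0],
    [[0.0025, 0.0013, 0.0988], [0, 0, 0], 0],
    [[0.0025, 0.0013, 0.0988], [0, 0, 0], 0],
    [[0.0025, 0.0013, 0.0988], [0, 0, 0], 0],
    [[0.0025, 0.0013, 0.0988], [0, 0, 0], 0],
    [[0.0025, 0.0013, 0.0988], [0, 0, 0], 0],
  ],
)

```text
time_s: 2.85
position: [0.499, 0.2484, 0.2418]
tcp_rot: [[0.208, 0.978, 0.0], [0.978, -0.208, 0.0], [0.0, 0.0, -1.0]]
force: [-0.6, -0.2, -0.0]
opening: 0.172
grasp_force: 0.9
```

In the tool's units: 0.009 m / 0.8 = 0.0113, 0.008 m / 0.8 = 0.01.

Call:
handwheel(
  ticks=[
    [[0, 0, 0], [0, 0, 0], 0],
    [[0, 0, 0], [0, 0, 0], 0],
    [[0, 0, 0], [0, 0, 0], 0],
    [[0, 0, 0.0038], [0, 0, 0], 0],
    [[0, 0, 0.0075], [0, 0, 0], 0],
    [[0, 0, 0.01], [0, 0, 0], 0],
    [[0, 0, 0.0113], [0, 0, 0], 0],
    [[0, 0, 0.0113], [0, 0, 0], 0],
    [[0, 0, 0.0113], [0, 0, 0], 0],
  ],
)

```text
time_s: 3.75
position: [0.4982, 0.2488, 0.2337]
tcp_rot: [[0.208, 0.978, -0.001], [0.978, -0.208, 0.001], [0.001, -0.001, -1.0]]
force: [-5.9, 1.1, 11.7]
opening: 0.132
grasp_force: 30.0
```

In the tool's units: 0.0015 m / 0.8 = 0.0019, -90 degrees / 90 = -1.

Call:
handwheel(
  ticks=[
    [[0, 0, 0.0019], [0, 0, 0], 0],
    [[0, 0, 0.0019], [0, 0, -0.0444], 0],
    [[0, 0, 0.0019], [0, 0, -0.1111], 0],
    [[0, 0, 0.0019], [0, 0, -0.1889], 0],
    [[0, 0, 0.0019], [0, 0, -0.2667], 0],
    [[0, 0, 0.0019], [0, 0, -0.3444], 0],
    [[0, 0, 0.0019], [0, 0, -0.4222], 0],
    [[0, 0, 0.0019], [0, 0, -0.5], 0],
    [[0, 0, 0.0019], [0, 0, -0.5778], 0],
    [[0, 0, 0.0019], [0, 0, -0.6556], 0],
    [[0, 0, 0.0019], [0, 0, -0.7333], 0],
    [[0, 0, 0.0019], [0, 0, -0.8111], 0],
    [[0, 0, 0.0019], [0, 0, -0.8889], 0],
    [[0, 0, 0.0019], [0, 0, -0.9667], 0],
    [[0, 0, 0.0019], [0, 0, -1], 0],
    [[0, 0, 0.0019], [0, 0, -1], 0],
    [[0, 0, 0.0019], [0, 0, -1], 0],
  ],
)

```text
time_s: 5.45
position: [0.4979, 0.2485, 0.2335]
tcp_rot: [[-0.978, 0.208, -0.001], [0.208, 0.978, 0.0], [0.001, 0.0, -1.0]]
force: [-9.3, -0.0, 18.3]
opening: 0.137
grasp_force: 30.0
```

```bash
python3 -c "
from rig import bot;s=bot.read_state();print(s['moment'],s['force'])"
```

```text
[ 0.02663009  1.61486302 -0.16310746] [-9.31341703 -0.04922421 18.33431498]
```

In the tool's units: -0.078 m / 0.8 = -0.0975, -0.068 m / 0.8 = -0.085.

Call:
handwheel(
  ticks=[
    [[0, 0, -0.0063], [0, 0, 0], 0],
    [[0, 0, -0.0113], [0, 0, 0], 0],
    [[0, 0, -0.0113], [0, 0, 0], 0],
    [[-0.0063, 0, -0.0275], [0, 0, 0], 0],
    [[-0.0125, 0, -0.0425], [0, 0, 0], 0],
    [[-0.0213, 0, -0.0575], [0, 0, 0], 0],
    [[-0.0313, 0, -0.0725], [0, 0, 0], 0],
    [[-0.0425, 0, -0.085], [0, 0, 0], 0],
    [[-0.0538, 0, -0.0975], [0, 0, 0], 0],
  ],
)

```text
time_s: 6.35
position: [0.5352, 0.2402, 0.3065]
tcp_rot: [[-0.978, 0.208, -0.016], [0.208, 0.978, 0.001], [0.015, -0.003, -1.0]]
force: [-9.5, 3.4, -1.1]
opening: 0.134
grasp_force: 30.3
```

In the tool's units: -0.086 m / 0.8 = -0.1075, -0.072 m / 0.8 = -0.09.

Call:
handwheel(
  ticks=[
    [[-0.0131, 0, -0.0113], [0, 0, 0], 0],
    [[-0.0275, 0, -0.0213], [0, 0, 0], 0],
    [[-0.0425, 0, -0.03], [0, 0, 0], 0],
    [[-0.0575, 0, -0.0375], [0, 0, 0], 0],
    [[-0.0738, 0, -0.0438], [0, 0, 0], 0],
    [[-0.09, 0, -0.0488], [0, 0, 0], 0],
    [[-0.1075, 0, -0.0513], [0, 0, 0], 0],
    [[-0.1075, 0, -0.0513], [0, 0, 0], 0],
  ],
)

```text
time_s: 7.15
position: [0.6258, 0.2204, 0.351]
tcp_rot: [[-0.978, 0.209, -0.0], [0.209, 0.978, -0.002], [-0.0, -0.002, -1.0]]
force: [-2.5, -1.8, 6.9]
opening: 0.136
grasp_force: 30.0
```

```bash
python3 - <<'E'
from h import *
from rig import capture,bot
a=capture("scene")["color"];print(bot.read_state()['moment'])
cv2.imwrite("pics/s2.png",cv2.cvtColor(cv2.resize(a[40:290,60:320],None,fx=2.3,fy=2.3),cv2.COLOR_RGB2BGR))
E
```

```text
[-0.15210918  0.78132897 -0.05449922]
```

View pics/s2.png

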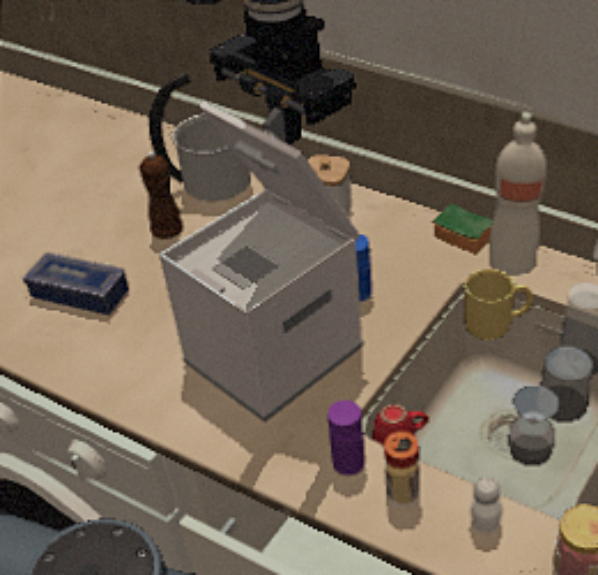

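The scene view shows the lid raised about 60°, with the gripper on the knob at (285,125) in the crop and the deck and mouth now visible. I will release, go over the lip to the front, and tilt.

In the tool's units: 0.135 m / 0.8 = 0.1688, -0.11 m / 0.8 = -0.1375, -40 degrees / 90 = -0.4444.

Call:
handwheel(
  ticks=[
    [[0, 0, 0], [0, 0, 0], 0.35],
    [[0, 0, 0], [0, 0, 0], 0.35],
    [[0, 0, 0], [0, 0, 0], 0.35],
    [[0, 0, 0], [0, 0, 0], 0.35],
    [[0, 0, -0.0375], [0, 0, 0], 0.35],
    [[0, 0, -0.0875], [0, 0, 0], 0.35],
    [[0, 0, -0.1375], [0, 0, 0], 0.2],
    [[0.05, 0, -0.1375], [0, 0, 0], 0],
    [[0.1063, 0, -0.1375], [0, 0, 0], 0],
    [[0.1688, 0, -0.1375], [0, -0.0889, 0], 0],
    [[0.1688, 0, -0.1375], [0, -0.1778, 0], 0],
    [[0.1688, 0, -0.1125], [0, -0.2667, 0], 0],
    [[0.1688, 0, -0.075], [0, -0.3556, 0], 0],
    [[0.1688, 0, -0.0425], [0, -0.4444, 0], 0],
    [[0.1688, 0, -0.0425], [0, -0.4444, 0], 0],
    [[0.1688, 0, -0.0425], [0, -0.4444, 0], 0],
  ],
)

```text
time_s: 8.8
position: [0.4909, 0.2496, 0.3817]
tcp_rot: [[-0.752, 0.206, 0.626], [0.156, 0.979, -0.134], [-0.64, -0.003, -0.768]]
force: [0.4, -0.7, 0.6]
opening: 0.011
grasp_force: 0.0
```

In the tool's units: -0.15 m / 0.8 = -0.1875, -0.134 m / 0.8 = -0.1675.

Call:
handwheel(
  ticks=[
    [[-0.0475, 0, 0.04], [0, 0, 0], 0],
    [[-0.0763, 0, 0.0638], [0, 0, 0], 0],
    [[-0.1013, 0, 0.0838], [0, 0, 0], 0],
    [[-0.125, 0, 0.1038], [0, 0, 0], 0],
    [[-0.1488, 0, 0.1238], [0, 0, 0], 0],
    [[-0.1675, 0, 0.14], [0, 0, 0], 0],
    [[-0.1875, 0, 0.1563], [0, 0, 0], 0],
    [[-0.1875, 0, 0.1563], [0, 0, 0], 0],
  ],
)

```text
time_s: 9.6
position: [0.6876, 0.208, 0.3864]
tcp_rot: [[-0.746, 0.21, 0.631], [0.161, 0.978, -0.134], [-0.646, 0.002, -0.764]]
force: [-1.3, 0.2, 0.9]
opening: 0.011
grasp_force: 0.0
```

In the tool's units: -0.015 m / 0.8 = -0.0188, 0.013 m / 0.8 = 0.0163.

Call:
handwheel(
  ticks=[
    [[-0.01, 0, 0.0075], [0, 0, 0], 0],
    [[-0.0188, 0, 0.0163], [0, 0, 0], 0],
    [[-0.0188, 0, 0.0163], [0, 0, 0], 0],
  ],
)

```text
time_s: 9.9
position: [0.6991, 0.206, 0.3852]
tcp_rot: [[-0.753, 0.209, 0.624], [0.161, 0.978, -0.133], [-0.638, -0.0, -0.77]]
force: [-19.8, 2.4, 9.6]
opening: 0.004
grasp_force: 11.1
```

Call:
handwheel(
  ticks=[
    [[-0.005, 0, 0.0038], [0, 0, 0], 0],
    [[-0.005, 0, 0.0038], [0, 0, 0], 0],
  ],
)

```text
time_s: 10.1
position: [0.6996, 0.2059, 0.3851]
tcp_rot: [[-0.757, 0.209, 0.619], [0.162, 0.978, -0.133], [-0.633, -0.001, -0.774]]
force: [-36.5, 4.0, 17.3]
opening: 0.004
grasp_force: 20.4
```

The lid is on its stop. I will back off and look.

In the tool's units: -0.15 m / 0.8 = -0.1875, 0.092 m / 0.8 = 0.115, 40 degrees / 90 = 0.4444.

Call:
handwheel(
  ticks=[
    [[0.0375, 0, -0.0325], [0, 0, 0], 0],
    [[0.0763, 0, -0.0638], [0, 0, 0], 0],
    [[0.115, 0, -0.0963], [0, 0, 0], 0],
    [[0.1625, 0, -0.1375], [0, 0, 0], 0],
    [[0.1813, 0, -0.1625], [0, 0.0889, 0], 0.3],
    [[0.1813, 0, -0.1875], [0, 0.1778, 0], 0.6],
    [[0.1813, 0, -0.1875], [0, 0.2667, 0], 0.8],
    [[0.1813, 0, -0.1875], [0, 0.3556, 0], 0.8],
    [[0.1813, 0, -0.1875], [0, 0.4444, 0], 0.8],
    [[0.1813, 0, -0.1875], [0, 0.4444, 0], 0.8],
  ],
)

```text
time_s: 11.1
position: [0.5092, 0.2461, 0.4064]
tcp_rot: [[-0.978, 0.21, 0.003], [0.21, 0.978, 0.0], [-0.002, 0.001, -1.0]]
force: [0.6, 1.0, -1.3]
opening: 0.468
grasp_force: 0.0
```

```bash
python3 - <<'E'
from h import *
from rig import capture,bot
a=capture("scene");b=capture("top")
q=[.55262336,.2340473,-.20948959]
M=cad2w([[-.025+sx*.033,sy*.033,.193] for sx,sy in((-1,1),(-1,-1),(1,-1),(1,1))],q)
print(proj(M,a),proj(M,b));o=[]
for c,(x,y) in((a,(140,110)),(b,(105,140))):
    im=cv2.cvtColor(c["color"],cv2.COLOR_RGB2BGR)[y:y+110,x:x+100]
    im=cv2.resize(im,None,fx=4,fy=4,interpolation=cv2.INTER_CUBIC)
    for u in proj(M,c):cv2.drawMarker(im,tuple(int(v) for v in (u-[x,y]+.5)*4),(0,0,255),0,9)
    o.append(im)
cv2.imwrite("pics/m.png",np.hstack(o));s=bot.read_state();print(s["position"],s["tcp_rot"].round(3),goal([.4193,-.064,.2],down(-10)))
E
```

```text
[[151.71616553 156.39064955]
 [165.79649375 165.42280754]
 [181.48153169 154.76091096]
 [167.36470586 146.20196289]] [[136.33084073 218.45497778]
 [161.73921155 223.49772882]
 [167.68448628 197.95607667]
 [142.51752357 193.03542497]]
[0.5056654  0.2467794  0.40595719] [[-0.978  0.208  0.002]
 [ 0.208  0.978 -0.001]
 [-0.002 -0.    -1.   ]] (array([ 0.0201, -0.3219,  0.206 ]), array([6.000e-02, 9.000e-02, 8.797e+01]))
```

View pics/m.png

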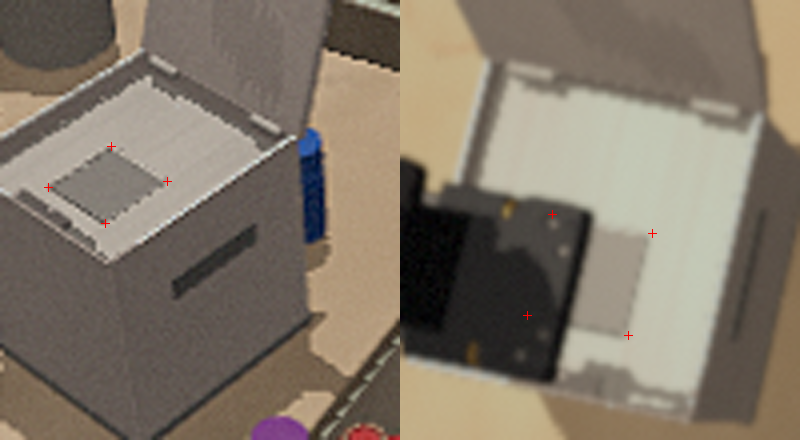

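The picture shows the lid laid well back and the closed flap. The seen mouth corners (scene crop (51,185), (104,221), (166,182), (111,150)) match the prediction to within about 1 px. Next, over the spice jar.

In the tool's units: -0.322 m / 0.8 = -0.4025, 0.206 m / 0.8 = 0.2575, 90 degrees / 90 = 1.

Call:
handwheel(
  ticks=[
    [[0.025, -0.0625, 0], [0, 0, 0.0889], 0.85],
    [[0.025, -0.4025, 0.125], [0, 0, 1], 0.85],
    [[0.025, -0.4025, 0.125], [0, 0, 1], 0.85],
    [[0.025, -0.4025, 0.125], [0, 0, 1], 0.85],
    [[0.025, -0.4025, 0.125], [0, 0, 1], 0.85],
    [[0.025, -0.4025, 0.125], [0, 0, 1], 0.85],
    [[0.025, -0.4025, 0.2575], [0, 0, 1], 0.85],
    [[0.025, -0.4025, 0.2575], [0, 0, 1], 0.85],
    [[0.025, -0.4025, 0.2575], [0, 0, 1], 0.85],
    [[0.025, -0.4025, 0.2575], [0, 0, 1], 0.85],
    [[0.025, -0.4025, 0.2575], [0, 0, 1], 0.85],
    [[0.025, -0.4025, 0.2575], [0, 0, 1], 0.85],
    [[0.025, -0.4025, 0.2575], [0, 0, 1], 0.85],
  ],
)

```text
time_s: 12.5
position: [0.4184, -0.063, 0.2009]
tcp_rot: [[0.204, 0.979, 0.001], [0.979, -0.204, -0.001], [-0.001, 0.002, -1.0]]
force: [0.1, -0.5, -0.3]
opening: 0.85
grasp_force: 0.0
```

```bash
python3 - <<'E'
from h import *
from rig import bot,capture
s=bot.read_state();w=capture("wrist")
T=np.eye(4);T[:3,:3]=s["tcp_rot"];T[:3,3]=s["position"]
w["view"]=np.linalg.inv(T@w["mount"])
print(s["position"],goal([.4193,-.064,.078],down(-12)))
im=cv2.cvtColor(w["color"],cv2.COLOR_RGB2BGR)
t=np.linspace(0,2*np.pi,12)
for u in proj(np.c_[.4193+.0225*np.cos(t),-.064+.0225*np.sin(t),0*t+.106],w): cv2.drawMarker(im,tuple(int(v) for v in u),(0,255,0),0,5)
cv2.imwrite("pics/w2.png",im)
E
```

```text
[ 0.41839173 -0.06295085  0.20092112] (array([-0.0006,  0.0007,  0.1229]), array([0.09, 0.04, 0.19]))
```

View pics/w2.png

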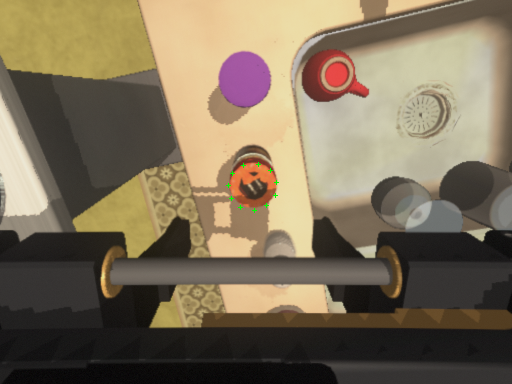

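The wrist view puts the red-capped jar at (253,184), matching the prediction to about 2 mm. I will descend and grip.

In the tool's units: 0.123 m / 0.8 = 0.1538, 0.095 m / 0.8 = 0.1188.

Call:
handwheel(
  ticks=[
    [[0.0013, 0.0013, 0.0625], [0, 0, 0], 0.85],
    [[0.0013, 0.0013, 0.1188], [0, 0, 0], 0.85],
    [[0.0013, 0.0013, 0.1538], [0, 0, 0], 0.85],
    [[0.0013, 0.0013, 0.1538], [0, 0, 0], 0.85],
    [[0.0013, 0.0013, 0.1538], [0, 0, 0], 0.3],
    [[0.0013, 0.0013, 0.1538], [0, 0, 0], 0.3],
    [[0.0013, 0.0013, 0.1538], [0, 0, 0], 0.3],
    [[0.0013, 0.0013, 0.1538], [0, 0, 0], 0.3],
    [[0.0013, 0.0013, 0.1538], [0, 0, 0], 0.3],
    [[0.0013, 0.0013, 0.1538], [0, 0, 0], 0.3],
  ],
)

```text
time_s: 13.55
position: [0.4207, -0.0633, 0.0783]
tcp_rot: [[0.208, 0.978, 0.002], [0.978, -0.208, -0.001], [-0.0, 0.002, -1.0]]
force: [-0.6, 0.0, 7.8]
opening: 0.502
grasp_force: 30.0
```

In the tool's units: 0.3185 m / 0.8 = 0.3981, -0.27 m / 0.8 = -0.3375.

Call:
handwheel(
  ticks=[
    [[0, 0, -0.0375], [0, 0, 0], 0.3],
    [[0, 0, -0.0938], [0, 0, 0], 0.3],
    [[0, 0, -0.15], [0, 0, 0], 0.3],
    [[0, 0, -0.2063], [0, 0, 0], 0.3],
    [[0, 0, -0.2625], [0, 0, 0], 0.3],
    [[0, 0, -0.3125], [0, 0, 0], 0.3],
    [[0.05, 0.0063, -0.3375], [0, 0, 0], 0.3],
    [[0.1, 0.0125, -0.3375], [0, 0, 0], 0.3],
    [[0.15, 0.02, -0.3375], [0, 0, 0], 0.3],
    [[0.2, 0.0263, -0.3375], [0, 0, 0], 0.3],
    [[0.25, 0.0325, -0.3375], [0, 0, 0], 0.3],
    [[0.3, 0.04, -0.3375], [0, 0, 0], 0.3],
    [[0.35, 0.0463, -0.3375], [0, 0, 0], 0.3],
    [[0.3981, 0.0525, -0.3375], [0, 0, 0], 0.3],
    [[0.3981, 0.0525, -0.3375], [0, 0, 0], 0.3],
    [[0.3981, 0.0525, -0.3375], [0, 0, 0], 0.3],
  ],
)

```text
time_s: 15.15
position: [0.5264, 0.2401, 0.3463]
tcp_rot: [[0.206, 0.979, -0.003], [0.979, -0.206, -0.001], [-0.002, -0.002, -1.0]]
force: [-0.6, -0.3, -2.4]
opening: 0.499
grasp_force: 30.0
```

```bash
python3 - <<'E'
from h import *
from rig import capture,bot
s=bot.read_state();a=capture("scene");b=capture("wrist");print(goal([.5282,.2393,.348],down(-12)))
o=[cv2.resize(cv2.cvtColor(a["color"],cv2.COLOR_RGB2BGR)[70:190,110:210],(400,480),interpolation=cv2.INTER_CUBIC),cv2.cvtColor(b["color"],cv2.COLOR_RGB2BGR)[:,56:456]]
o[1]=cv2.copyMakeBorder(o[1],0,96,0,0,0)
q=s["position"]-[0,0,.078]
t=np.linspace(0,2*np.pi,12)
for u in proj(np.c_[q[0]+.0225*np.cos(t),q[1]+.0225*np.sin(t),0*t+q[2]],a):cv2.drawMarker(o[0],tuple(int(v) for v in (u-[110,70]+.5)*4),(0,255,0),0,6)
cv2.imwrite("pics/m2.png",np.hstack(o))
E
```

```text
(array([ 0.0007,  0.0016, -0.0012]), array([-0.09,  0.08, -0.01]))
```

View pics/m2.png

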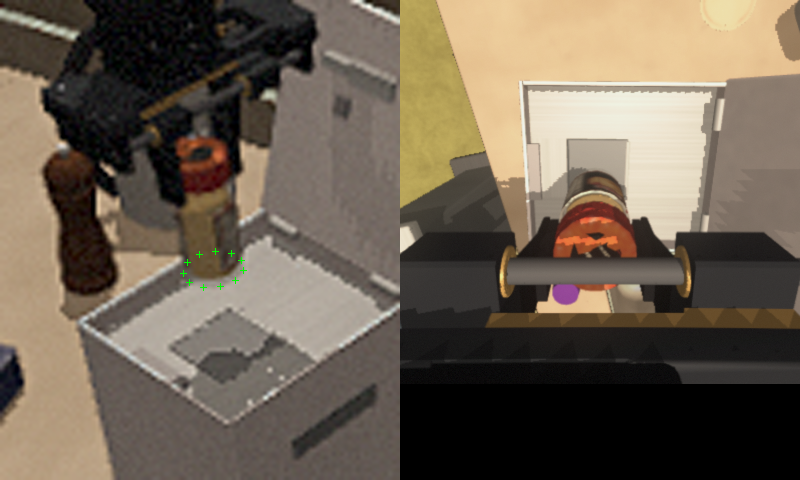

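The jar hangs upright and in line with the mouth (bottom at (210,262) in the scene crop, about 3 mm from prediction; wrist columns jar 598, mouth 597). Lowering in two stages.

In the tool's units: 0.09 m / 0.8 = 0.1125, 0.083 m / 0.8 = 0.1038.

Call:
handwheel(
  ticks=[
    [[0, 0.0019, 0.0375], [0, 0, 0], 0.3],
    [[0, 0.0019, 0.075], [0, 0, 0], 0.3],
    [[0, 0.0019, 0.0938], [0, 0, 0], 0.3],
    [[0, 0.0019, 0.1038], [0, 0, 0], 0.3],
    [[0, 0.0019, 0.1125], [0, 0, 0], 0.3],
    [[0, 0.0019, 0.1125], [0, 0, 0], 0.3],
  ],
)

```text
time_s: 15.85
position: [0.5284, 0.2389, 0.2572]
tcp_rot: [[0.209, 0.978, -0.001], [0.978, -0.209, -0.0], [-0.0, -0.001, -1.0]]
force: [-0.2, 0.2, -2.1]
opening: 0.503
grasp_force: 30.0
```

Call:
handwheel(
  ticks=[
    [[0, 0, 0.0125], [0, 0, 0], 0.3],
    [[0, 0, 0.025], [0, 0, 0], 0.3],
    [[0, 0, 0.0375], [0, 0, 0], 0.3],
    [[0, 0, 0.05], [0, 0, 0], 0.3],
    [[0, 0, 0.0625], [0, 0, 0], 0.3],
    [[0, 0, 0.0725], [0, 0, 0], 0.3],
    [[0, 0, 0.0725], [0, 0, 0], 0.3],
  ],
)

```text
time_s: 16.55
position: [0.5278, 0.2392, 0.1976]
tcp_rot: [[0.208, 0.978, -0.003], [0.978, -0.208, -0.001], [-0.001, -0.003, -1.0]]
force: [0.8, -0.4, -3.0]
opening: 0.501
grasp_force: 30.0
```

Free entry. Releasing, then rising.

In the tool's units: -0.21 m / 0.8 = -0.2625, -0.17 m / 0.8 = -0.2125.

Call:
handwheel(
  ticks=[
    [[0, 0, 0], [0, 0, 0], 0.7],
    [[0, 0, 0], [0, 0, 0], 0.7],
    [[0, 0, 0], [0, 0, 0], 0.7],
    [[0, 0, 0], [0, 0, 0], 0.7],
    [[0, 0, 0], [0, 0, 0], 0.7],
    [[0, 0, 0], [0, 0, 0], 0.7],
    [[0, 0, -0.0375], [0, 0, 0], 0.7],
    [[0, 0, -0.0875], [0, 0, 0], 0.7],
    [[0, 0, -0.15], [0, 0, 0], 0.7],
    [[0, 0, -0.2125], [0, 0, 0], 0.7],
    [[0, -0.0625, -0.2625], [0, 0, 0], 0.7],
    [[0, -0.125, -0.2625], [0, 0, 0], 0.7],
    [[0, -0.125, -0.2625], [0, 0, 0], 0.7],
    [[0, -0.125, -0.2625], [0, 0, 0], 0.7],
    [[0, -0.125, -0.2625], [0, 0, 0], 0.7],
    [[0, -0.125, -0.2625], [0, 0, 0], 0.7],
  ],
)

```text
time_s: 18.15
position: [0.4321, 0.2599, 0.4085]
tcp_rot: [[0.209, 0.978, -0.001], [0.978, -0.209, -0.001], [-0.001, -0.001, -1.0]]
force: [0.6, 0.2, -0.6]
opening: 0.703
grasp_force: 0.0
```

```bash
python3 - <<'E'
from h import *
from rig import capture,bot
a=capture("scene")["color"]
cv2.imwrite("pics/f.png",cv2.cvtColor(cv2.resize(a[70:280,80:340],None,fx=2.8,fy=2.8,interpolation=cv2.INTER_CUBIC),cv2.COLOR_RGB2BGR))
E
```

```text
(no output)
```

View pics/f.png

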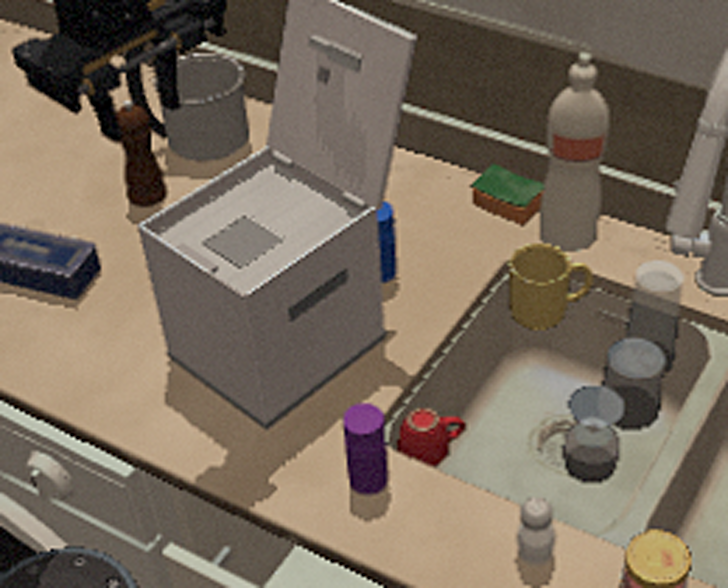

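The jar has dropped inside, the flap at (242,242) is shut, the lid stands laid back, and the shaker (535,530) and jam jar (655,560) look undisturbed. The gripper is clear of everything.

Call:
handwheel(
  ticks=[
    [[0, 0, 0], [0, 0, 0], 0.7],
    [[0, 0, 0], [0, 0, 0], 0.7],
    [[0, 0, 0], [0, 0, 0], 0.7],
    [[0, 0, 0], [0, 0, 0], 0.7],
    [[0, 0, 0], [0, 0, 0], 0.7],
  ],
)

```text
time_s: 18.7
position: [0.431, 0.2602, 0.4093]
tcp_rot: [[0.208, 0.978, -0.0], [0.978, -0.208, -0.0], [-0.0, 0.0, -1.0]]
force: [0.1, -0.9, 0.1]
opening: 0.701
grasp_force: 0.0
```

```bash
python3 -c "
from rig import bot;print(bot.hand_in())"
```

```text
the job is handed in; nothing more can be done
None
```

I handed the job in at 18.7 s of the 72 s: the spice jar is inside the caddy, the flap is shut, the lid is laid back open, and the jam jar and salt shaker still stand where they were; the hand-in returned no verdict.

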